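# Clamp the bench block down with the lever bolt

### The job

Fix the steel bench block in the hold-down clamp so it cannot wander under the hammer: swing the blue clamp arm round by its red knob until the pad is over the middle of the block, turn the upright lever clockwise until the lever bolt is fully snug and the pad presses on the block, and only then fold the lever down fully closed. Leave the block where it stands on the plate and do not disturb the other things on the bench, then let go.

Things in the scene. Friction and masses are not known exactly. Their poses are not given: they have to be found in the camera images.
- clamp: Hold-down clamp, fixed to the bench: dark steel plate 230 (x) x 190 (y) x 15 mm thick. Origin: centre of the plate's underside, on the bench; z up, x runs from the clamp's post towards the block. The upright post (40 mm diameter) stands at x = -50 mm, y = 0 of this frame; the swing arm, the lever bolt and its lever all turn about the post's vertical axis.
- swing (a joint): Angle of the blue clamp arm about the post, rad, counter-clockwise from above positive; 0 = arm along the clamp's x axis; range -0.6 to 1.5. Starts swung aside (0.8 to 1.2). Friction 0.25 N m holds it where it is left; there is no stop over the block, so line the pad up by eye.
- knob (a point): Centre of the upright red round knob on the arm's outer end, 90 mm from the post axis: 22 mm diameter, 30 mm tall (15 mm above and below this point), standing 6 mm clear of the arm; this point is 103 to 109 mm above the bench at the start. Its axes turn with the arm (x outward along the arm).
- pad_face (a point): Centre of the underside of the black rubber pad (26 mm diameter, 8 mm thick) right under the knob, 90 mm from the post axis. The pad is sprung upward, 4 N per mm; it starts 3 to 9 mm above the top of the block and goes down with the bolt.
- pad: The same black rubber pad; origin at the centre of its underside.
- block: Jeweller's bench block: bright steel 60 x 60 mm on a blue rubber foot, 35 mm high in all, about 0.7 kg, loose on the plate (top of the plate is 15 mm above the bench). Origin: centre of its underside.
- block_top (a point): Centre of the block's flat top, marked by a dark disc of 28 mm diameter; 85 to 95 mm from the post axis, so only the arm's angle needs setting.
- thread (a joint): How far the lever bolt has been screwed in, rad, grows when turned clockwise seen from above; range 0 to 4.0, where 4.0 is the hard stop: snug. Starts at 0.4 to 2.0. Bolt, arm, knob, pad and lever all sink 3.18 mm per rad (20 mm a turn). Turning takes about 0.06 to 0.1 N m; it stays where it is left. At the stop the pad has been sprung in by about 2 mm and presses on the block with about 6 to 7 N.
- bolt_head (a point): Point on the post axis at the lever's hinge pin, on the brass bolt head; 106 to 112 mm above the bench at the start, 100 mm when snug. z up; its x axis is the level direction in which the lever folds down, its y axis runs along the hinge pin. It turns with the bolt; when snug, its x axis points along the clamp's -y (to the right seen from the post looking to the block).
- lever (a joint): Lever's fold angle, rad: 0 = upright in line with the bolt, 1.571 = folded closed, level (hard stop). Starts at 0 to 0.1. It folds only towards the x axis of bolt_head. Friction about 0.12 N m holds it at any angle.
- lever_mid (a point): Point on the centre line of the lever's red handle, 55 mm from the hinge pin. The handle is a straight bar 14 mm thick (local y, along the hinge pin; grip these two flat sides) and 18 mm wide (local x, the fold direction), red from 20 to 88 mm from the pin, with a black stripe down both grip sides. Local z runs along the lever, away from the pin; it turns and folds with the lever.
- spool_a: Bystander: black spool, 44 mm diameter, 65 mm tall, origin at its foot.
- spool_b: Bystander: dark steel spool, 44 mm diameter, 65 mm tall, origin at its foot.
- pliers: Bystander: pliers with yellow handles, 150 mm long, lying; origin near the middle, underside.
- mandrel: Bystander: tapered steel ring mandrel with wooden grip, 250 mm long, 25 mm thick, lying along its x axis.
- mallet: Bystander: hammer lying along its x axis.
- jar: Bystander: glass jar, 90 mm diameter, 100 mm tall, with pens and tools standing in it up to 205 mm; origin at its foot.
- can: Bystander: red drinks can, 66 mm diameter, 115 mm tall; origin at its foot.
- graver: Bystander: screwdriver-like graver lying along its x axis.
There are look-alikes about, which are no part of the job. Of the things that look like the block, the middle-sized one is meant.

How it is judged (in metres and radians):
On the way, in this order (a step that is already met when the one before it is completed fails the run):
1. the arm is swung round so that the pad is over the middle of the block (within 13 mm) (horizontal distance between pad_face and block_top below 0.013 m), for 0.2 s.
2. the lever bolt is screwed in until snug and the pad presses on the block, with the lever still up (horizontal distance between pad_face and block_top below 0.013 m and value of joint thread above 3.85 rad and contact force between pad and block above 4 N and value of joint lever below 0.6 rad), for 0.2 s.
3. the lever is folded fully closed (value of joint lever above 1.45 rad), for 0.2 s.
At the end, for the whole second after the job is handed in: Pad centre within 13 mm of the middle of the block's top, bolt screwed in to within 0.15 rad of its stop and the pad pressing on the block with over 4 N, lever folded to within 0.12 rad of level, block at rest flat on the plate within 10 mm of where it began (horizontal distance between pad_face and block_top below 0.013 m and value of joint thread above 3.85 rad and contact force between pad and block above 4 N and value of joint lever above 1.45 rad and distance of block from where it was at the start of the episode below 0.01 m and linear speed of block below 0.02 m/s and height (world z) of block between 0.012 and 0.018 m); the robot touches nothing.
It fails at once if a bystander is knocked or shifted more than 30 mm (distance of any of spool_a, spool_b, pliers, mandrel, mallet, jar, can, graver from where it was at the start of the episode above 0.03 m).
It also fails if it takes over 72 s, if anything falls off the work surface, if the arm or the gripper's body presses on something with over 40 N, if the wrist force passes 120 N, or if a joint passes its speed limit or range.

### The arm

A 7-joint arm with a two-finger parallel gripper is mounted at the origin on the work surface. World frame = base frame: x ahead of the robot, y to its left, z up, the work surface at z = 0. Lengths are in m, angles in degrees, forces in N, time in s.
With the tool pointing down it reaches from about 0.35 to 0.9 m from the base axis. Payload 7.2 kg.
Tool frame: the origin (TCP) lies midway between the tips of the shut fingers; the grasp point (between the pads) lies 19 mm behind it; z points along the fingers, y is the direction in which the jaws open and shut (so a half turn about z gives the same grasp; the last joint's range is limited). The gripper opens to 85 mm and grips with 20 to 120 N. Pads are 22 mm wide; open, the fingers measure 114 mm over their backs; the gripper's body (76 mm by 85 mm) begins 54 mm behind the grasp point. The pads swing forward as they close: fully open they stand 13 mm farther back than shut.
Start: joints at [-78.449, 23.554, -0.728, 91.456, 0.321, 64.991, -4.71], TCP at [0.167, 0.602, 0.195] pointing down, gripper open.
Joint ranges: [-169.25, 169.25], [-16.82, 113.86], [-84.01, 82.57], [7.8, 145.47], [-59.2, 239.2], [7.22, 106.19], [-163.78, 163.78]. Speed limits (degrees/s): [136.94, 136.94, 172.46, 172.46, 180, 180, 180].

### API

Orientations are given as [roll, pitch, yaw] about the fixed x, y, z axes, in that order (R = Rz(yaw) Ry(pitch) Rx(roll)).
In Python, from rig import arm gives the robot as it stands.
- The arm moves only by the shell command python3 -m handwheel 'ROWS' [FORCE]. ROWS is JSON, a list of rows, each a list of 3 entries, a list of its own where there are three numbers: the turn, a rotation vector about the tool's x, y, z in degrees, then the shift along the tool's x, y, z in cm, then the opening, from -1 (shut) to 1 (fully open). In form: [[[wx, wy, wz], [dx, dy, dz], gripper], ...]. A call has 1 to 10 rows; each row shifts and turns the commanded pose from where the row before left it, along the tool's axes as they then stand; what a row does not reach is not made up. A row lasts 1/8 s, in which the tool goes at most 62.5 mm and 10.7 degrees, less where a joint would pass 70% of its speed; a pose out of reach is approached as far as the arm can. A call with a gripper value outside its range is refused whole. The fingers move at their own pace and stop on an object; FORCE is the grip in N (left out, the last holds). Time passes only in rows, so rows that do not move let the fingers close. It gives the time, the measured TCP pose, the force and the opening at its end, in the units of the state.
- arm.read_state(): the state, without advancing time (a new reading comes with each control period).
- arm.camera(name): name is "scene" or "top" or "wrist"; returns a dict with "frame" (384x512x3 uint8, blue, green, red), "z_map" (384x512 float32, m along the optical axis (not along the pixel's ray), 0 where there is no reading), "K" (3x3 intrinsics, pixels), "world_to_cam" (4x4, takes a point from world to camera coordinates); the wrist camera has in their place "hand_eye" (4x4, takes a point from camera to tool coordinates, whose origin is the TCP and whose axes are the flange's). Camera axes: x right, y up, looking along -z (the intrinsics and any distortion apply to the point x, -y, -z); pixel columns grow to the right and rows downward; lengths in m; the calibration is good to about 2 mm. A picture is of the moment at which its call begins: read the wrist's pose just before it.
- arm.close_job(): hands the job in, once; it reports no verdict.
Trained networks look in a picture, given as the dict that the camera call returned (one of the last four; its "shot" number tells which), for a name from the list of things; names that differ only in an ending like _2 or _b are one class to them, and where a whole thing is asked for, a point or a joint stands for the part that bears it (a point fixed in the world has none). Each returns a list of dicts, best first, with "p" (0 to 1); they miss things now and then, are a little off and sometimes report something else, mostly with a low value. They report only what shows in the picture. A call takes as long as a camera call. They do not tell look-alikes from the thing itself.
- arm.trace(picture, label): "pixels" (384x512 bool, what is visible of it) and "point" ([column, row] in pixels, amid what is visible of it).
The state is a dict: "t": time; "qpos": joint angles; "dq": joint speeds; "joint_torque": joint torques, N m; "ee_pos": TCP position; "tcp_rot": TCP orientation; "force": force on the tool from outside, world axes, zero at the start; "wrist_torque": the same for the moment, N m; "finger_gap": finger opening in m.
Only numpy, scipy, OpenCV 4.12 (cv2) and the standard library are available. Lean on these libraries where they do the work, as an engineer would, in place of code of your own. Each camera call takes 0.05 s, during which the arm holds its last target.

## Working session

There is one attempt and no reset: what is moved stays moved. The work goes in short steps, Python scripts to look and compute and a shell command to move; the robot and the scene stay as the last step left them, time stands still between calls to the robot, and variables do not carry over. Pictures are saved under pics/ and viewed, and the job is handed in when it is done.

```bash
ls; mkdir -p pics; python3 - <<'E'
from rig import arm
import cv2
print(arm.read_state())
for n in ("scene","top","wrist"):
    c=arm.camera(n); cv2.imwrite(f"pics/{n}0.png",c["frame"]); print(n,c["K"].tolist(), c.get("world_to_cam",c.get("hand_eye")).tolist(), c.keys())
E
```

```text
pics
{'t': 0.0, 'qpos': array([-78.45140982,  23.60054508,  -0.7293026 ,  91.50620601,
         0.32108677,  64.98945612,  -4.70965144]), 'dq': array([-0.04893128, -0.02734159, -0.04343797, -0.06450029,  0.06126155,
        0.02095533,  0.00322152]), 'joint_torque': array([-8.97830669e-04, -6.00615478e+01,  6.82143867e-01, -2.99407089e+01,
        1.39147879e-02,  1.07410378e-02, -3.17330269e-06]), 'ee_pos': array([0.16644777, 0.60183537, 0.19383188]), 'tcp_rot': array([-1.79906062e+02,  6.51429100e-03,  1.64546303e+02]), 'force': array([-0.37570643,  0.79520216,  0.18828455]), 'wrist_torque': array([ 0.01864236, -0.02647499,  0.01041875]), 'finger_gap': 0.08526857027177183}
scene [[448.32436445767604, 0.0, 253.04398894232557], [0.0, 448.32436445767604, 194.84832579453163], [0.0, 0.0, 1.0]] [[-0.21960070891122355, 0.9755773801983936, 0.0049298976588732155, 0.15772846625879372], [-0.5309833029662546, -0.12375955618132907, 0.8382960719369064, 0.19806000478419314], [0.8184328076370927, 0.1814727183326446, 0.5451929859088669, -2.076196104942366], [0.0, 0.0, 0.0, 1.0]] dict_keys(['frame',
[... 248 characters left out ...]
1085140988, 0.006760598737810244, 0.08787560779071071, -0.5786691326460808], [-0.087944552773935, 0.010684027094964734, 0.9960680735785213, -1.4747325761495786], [0.0, 0.0, 0.0, 1.0]] dict_keys(['frame', 'z_map', 'K', 'world_to_cam', 'shot'])
wrist [[307.57657625311424, 0.0, 254.53527649581986], [0.0, 307.57657625311424, 192.94589819066098], [0.0, 0.0, 1.0]] [[0.000229320804269698, 0.9504916208502381, 0.3107501023418237, 0.08037782237901314], [0.9999989119481962, -0.0006708011520701356, 0.001313821995441949, 0.000581089114394362], [0.001457228324613178, 0.3107494629428981, -0.9504907404947761, -0.17943775469274834], [0.0, 0.0, 0.0, 1.0]] dict_keys(['frame', 'z_map', 'K', 'hand_eye', 'shot'])
```

View pics/scene0.png

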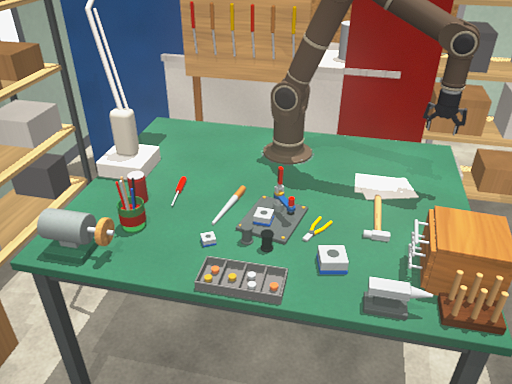

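View pics/top0.png

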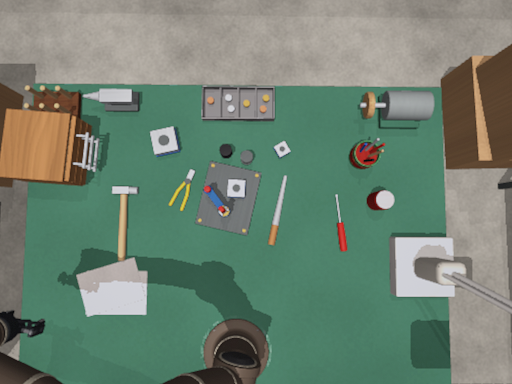

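View pics/wrist0.png

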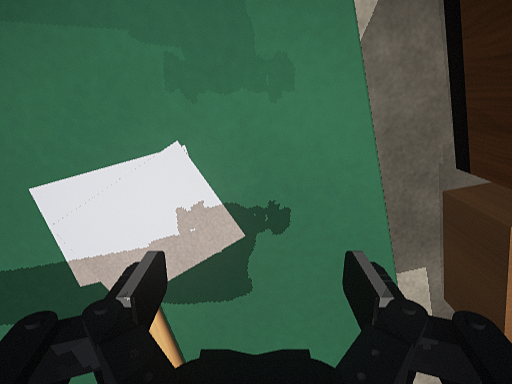

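The block candidates in the top view are a large one at (165,141), a mid-sized one on the plate at (236,188) and a small one at (283,149). The one on the clamp plate fits: it is the middle-sized one and stands beside the post. I'll confirm it with a crop and measure.

```bash
cat > h.py <<'E'
from rig import arm
import numpy as np, cv2
from scipy.spatial.transform import Rotation as R
def w2c(c,st=None):
    if "world_to_cam" in c: return c["world_to_cam"]
    T=np.eye(4);T[:3,:3]=R.from_euler("xyz",st["tcp_rot"],degrees=True).as_matrix();T[:3,3]=st["ee_pos"]
    return np.linalg.inv(T@c["hand_eye"])
def pts(c,mask,st=None):
    v,u=np.where(mask&(c["z_map"]>0)); z=c["z_map"][v,u]; K=c["K"]
    p=np.c_[(u-K[0,2])/K[0,0]*z,-(v-K[1,2])/K[1,1]*z,-z,np.ones(len(z))]
    return (p@np.linalg.inv(w2c(c,st)).T)[:,:3]
def proj(c,P,st=None):
    p=np.c_[np.atleast_2d(P),np.ones(len(np.atleast_2d(P)))]@w2c(c,st).T
    K=c["K"]; return np.c_[K[0,0]*p[:,0]/-p[:,2]+K[0,2],-K[1,1]*p[:,1]/-p[:,2]+K[1,2]]
E
python3 - <<'E'
from h import *
import time
for n in ("top","scene"):
    st=arm.read_state();c=arm.camera(n)
    x=(190,150,80,100) if n=="top" else (225,155,110,110)
    u,v,w,h=x
    cv2.imwrite(f"pics/{n}crop.png",cv2.resize(c["frame"][v:v+h,u:u+w],None,fx=6 if n=="top" else 5,fy=6 if n=="top" else 5,interpolation=cv2.INTER_CUBIC))
    for l in ("clamp","block","block_top","knob","lever_mid","bolt_head","pad_face","swing","spool_a","pliers","mandrel"):
        for d in arm.trace(c,l)[:3]:
            P=pts(c,d["pixels"]); 
            if len(P): print(n,l,round(d["p"],2),np.round(d["point"]),d["pixels"].sum(),np.median(P,0).round(3),P.min(0).round(3),P.max(0).round(3))
print(arm.read_state()["t"])
E
```

```text
top clamp 0.96 [225. 198.] 3109 [0.523 0.042 0.015] [ 0.407 -0.077 -0.003] [0.662 0.149 0.201]
top block 0.7 [236. 189.] 270 [0.566 0.007 0.049] [ 0.538 -0.021  0.017] [0.595 0.036 0.057]
top block 0.7 [164. 140.] 677 [0.727 0.257 0.048] [ 0.682  0.21  -0.005] [0.782 0.307 0.057]
top block 0.69 [282. 149.] 140 [ 0.705 -0.155  0.025] [ 0.683 -0.18   0.005] [ 0.73  -0.13   0.032]
top block_top 0.95 [163. 144.] 678 [0.728 0.257 0.048] [ 0.682  0.21  -0.005] [0.779 0.307 0.057]
top block_top 0.67 [282. 148.] 164 [ 0.705 -0.155  0.024] [ 0.68  -0.184 -0.001] [ 0.731 -0.126  0.032]
top block_top 0.58 [235. 188.] 312 [0.563 0.006 0.049] [ 0.535 -0.024  0.01 ] [0.595 0.035 0.057]
top knob 0.73 [214. 195.] 216 [0.533 0.083 0.084] [0.492 0.046 0.009] [0.57  0.114 0.197]
top knob 0.5 [274. 216.] 380 [ 0.467 -0.138  0.02 ] [ 0.368 -0.171 -0.003] [ 0.614 -0.106  0.033]
top lever_mid 0.35 [212. 198.] 215 [0.536 0.083 0.084] [0.498 0.048 0.009] [0.576 0.114 0.193]
top bolt_head 0.65 [276. 218.] 396 [ 0.471 -0.138  0.019] [ 0.373 -0.174 -0.004] [ 0.614 -0.106  0.033]
top pad_face 0.4 [362. 148.] 719
[... 1924 characters left out ...]
scene swing 0.47 [231. 200.] 268 [ 0.479 -0.139  0.018] [ 0.373 -0.172 -0.003] [ 0.616 -0.108  0.03 ]
scene swing 0.19 [279. 176.] 110 [0.492 0.047 0.159] [0.48  0.036 0.105] [0.503 0.056 0.2  ]
scene spool_a 0.76 [248. 232.] 213 [ 0.688 -0.029  0.047] [ 0.588 -0.06   0.001] [ 0.702 -0.01   0.07 ]
scene spool_a 0.49 [266. 241.] 274 [0.708 0.043 0.041] [ 0.619  0.007 -0.004] [0.723 0.063 0.07 ]
scene spool_a 0.31 [280. 183.] 185 [0.493 0.046 0.13 ] [ 0.128 -0.014 -0.004] [0.506 0.06  0.2  ]
scene pliers 0.47 [314. 230.] 212 [0.573 0.185 0.012] [ 0.487  0.154 -0.001] [0.636 0.244 0.018]
scene mandrel 0.83 [233. 200.] 263 [ 0.476 -0.138  0.018] [ 0.326 -0.172 -0.   ] [ 0.618 -0.107  0.032]
1.35
```

View pics/topcrop.png

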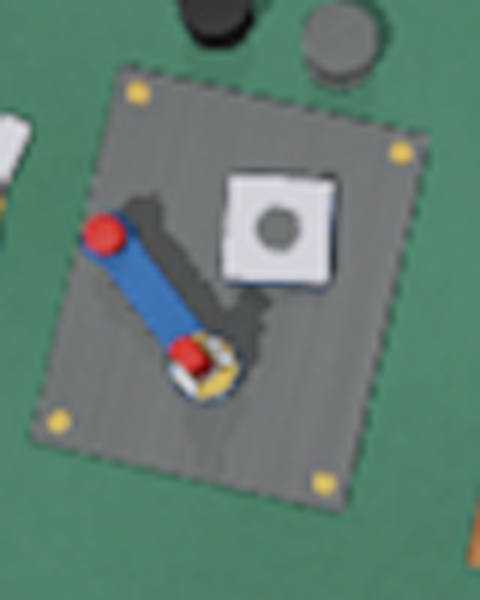

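View pics/scenecrop.png

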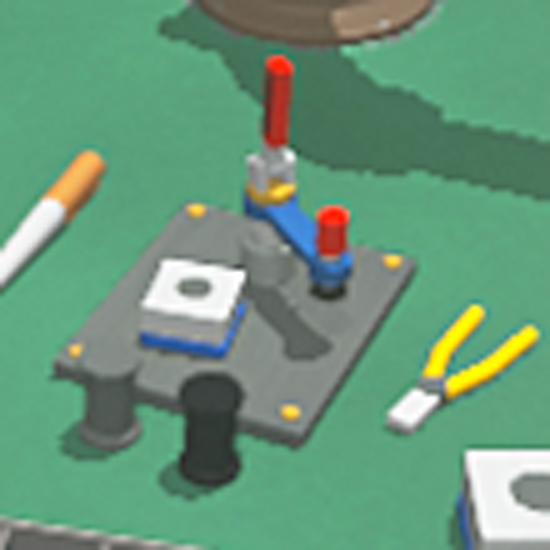

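The crop confirms the mid-sized block on the plate, with its disc at about (236,188). The arm is swung aside and the lever is upright. I'll go up and over for a close view.

```bash
python3 -m handwheel '[[[0,0,0],[0,0,-6],1],[[0,0,0],[0,0,-6],1],[[0,0,0],[-4.2,-3.6,-1],1],[[0,0,0],[-4.2,-3.6,-1],1],[[0,0,0],[-4.2,-3.6,-1],1],[[0,0,0],[-4.2,-3.6,0],1],[[0,0,0],[-4.2,-3.6,0],1],[[0,0,0],[-4.2,-3.6,0],1],[[0,0,0],[-4.2,-3.6,0],1],[[0,0,0],[-4.2,-3.6,0],1]]'
python3 -m handwheel '[[[0,0,0],[-4.2,-3.6,0],1],[[0,0,0],[-4.2,-3.6,0],1],[[0,0,-8],[-3.6,-3.3,0],1],[[0,0,-8],[0,0,0],1],[[0,0,0],[0,0,0],1]]'
python3 - <<'E'
from h import *
st=arm.read_state();c=arm.camera("wrist"); cv2.imwrite("pics/w1.png",c["frame"])
print(st["qpos"].round(1),st["ee_pos"].round(4),st["tcp_rot"].round(2))
np.savez("/tmp/w1.npz",z=c["z_map"],K=c["K"],f=c["frame"],T=w2c(c,st))
E
```

```text
t: 2.6
ee_pos: [0.4145, 0.2336, 0.345]
tcp_rot: [179.9, 0.0, 164.5]
force: [0.9, 1.1, -0.2]
finger_gap: 0.0856
t: 3.22
ee_pos: [0.5014, 0.1018, 0.3447]
tcp_rot: [180.0, -0.0, -179.6]
force: [-0.2, 0.5, -0.1]
finger_gap: 0.0856
[-38.5   6.4  24.3  94.8  -2.7  79.4  76.6] [0.5014 0.1018 0.3447] [ 1.7998e+02 -1.0000e-02 -1.7956e+02]
```

View pics/w1.png

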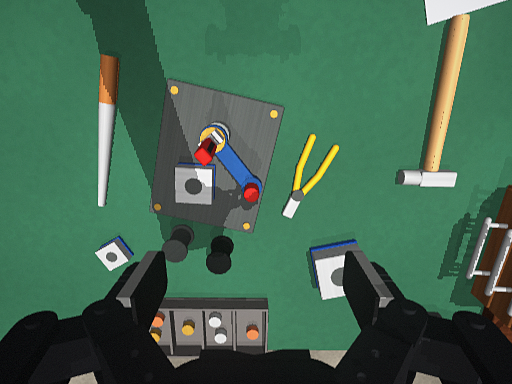

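The wrist view shows the block disc at (193,186), the knob at (251,192), the lever at (207,148) and the post at (215,137). I'll measure these.

```bash
python3 - <<'E'
from h import *
d=np.load("/tmp/w1.npz"); f=d["f"]; c={"z_map":d["z"],"K":d["K"],"world_to_cam":d["T"]}
cv2.imwrite("pics/w1c.png",cv2.resize(f[70:240,140:300],None,fx=3.5,fy=3.5,interpolation=cv2.INTER_CUBIC))
b,g,r=[f[...,i].astype(int) for i in range(3)]
win=np.zeros(f.shape[:2],bool); win[75:240,145:290]=1
def comps(m,name,mn=6):
    n,l,s,ce=cv2.connectedComponentsWithStats((m&win).astype(np.uint8))
    for i in range(1,n):
        if s[i,4]>=mn:
            P=pts(c,l==i); 
            print(name,ce[i].round(1),s[i,4],"mean",P.mean(0).round(4),"lo",P.min(0).round(3),"hi",P.max(0).round(3))
comps((r>120)&(g<70)&(b<70),"red")
comps((r>150)&(g>120)&(b<110),"brass")
comps((b>110)&(r<80)&(g<120),"blue")
gray=(r+g+b)/3
dm=np.zeros_like(win); dm[172:202,180:208]=1
comps((gray<135)&dm&(c["z_map"]>0),"disc")
P=pts(c,win); k=(P[:,2]>.045)&(P[:,2]<.054)
Q=P[k]; Q=Q[(Q[:,0]>.52)&(Q[:,0]<.61)&(Q[:,1]<.045)&(Q[:,1]>-.04)]
print("blocktop",len(Q),Q.mean(0), cv2.minAreaRect(Q[:,:2].astype(np.float32)))
Q=P[(P[:,2]>.010)&(P[:,2]<.02)]
print("plate",Q[:,2].mean(),cv2.minAreaRect(Q[:,:2].astype(np.float32)))
# high points along lever
Q=P[(P[:,2]>.13)]; print("lever",len(Q))
for z in np.arange(.13,.2,.01):
    q=Q[(Q[:,2]>=z)&(Q[:,2]<z+.01)]
    if len(q): print(z.round(2),len(q),q.mean(0).round(4))
Q=P[(P[:,2]>.112)&(P[:,2]<.13)&(P[:,1]>.07)]; print("knobtop",len(Q),Q.mean(0),Q.min(0),Q.max(0))
E
```

```text
red [202.7 156.3] 200 mean [0.489  0.0446 0.1874] lo [0.478 0.003 0.013] hi [0.535 0.055 0.198]
red [250.8 194.4] 171 mean [0.5561 0.0973 0.1175] lo [0.545 0.084 0.015] hi [0.602 0.107 0.123]
brass [173.8  89.8] 53 mean [ 0.4181 -0.0247  0.0177] lo [ 0.412 -0.031  0.014] hi [ 0.424 -0.019  0.02 ]
brass [273.5 113.5] 52 mean [0.4528 0.1319 0.0178] lo [0.447 0.126 0.013] hi [0.459 0.138 0.02 ]
brass [206.3 132.7] 102 mean [0.4744 0.0352 0.0952] lo [0.467 0.026 0.092] hi [0.486 0.047 0.115]
brass [220.3 142.1] 81 mean [0.4877 0.0541 0.0938] lo [0.468 0.046 0.084] hi [0.5   0.06  0.097]
brass [157.2 206.8] 27 mean [ 0.6135 -0.0682  0.0178] lo [ 0.61  -0.074  0.016] hi [ 0.618 -0.063  0.02 ]
brass [246.1 225.7] 37 mean [0.6486 0.0879 0.0176] lo [0.642 0.082 0.014] hi [0.656 0.093 0.02 ]
blue [235.1 164.7] 823 mean [0.5222 0.0739 0.0835] lo [0.465 0.026 0.014] hi [0.586 0.112 0.097]
blue [198.6 164.2] 9 mean [0.5346 0.0097 0.0261] lo [0.534 0.003 0.024] hi [0.535 0.015 0.031]
blue [212.6 172.4] 31 mean [0.5489 0.0323 0.0245] lo [0.535 0.022 0.023] hi [0.573 0.035 0.029]
disc [192.9 185.9] 230 mean [0.5648 0.0033 0.0502] lo [ 0.551 -0.01   0.048] hi [0.579 0.016 0.053]
blocktop 1343 [0.56279971 0.00399734 0.04984335] ((0.5642709732055664, 0.0036913566291332245), (0.05962450057268143, 0.06027624383568764), 86.6744384765625)
plate 0.014955789109964425 ((0.5560416579246521, 0.05575229227542877), (0.24760517477989197, 0.26593536138534546), 77.40763854980469)
lever 396
0.13 22 [0.4795 0.0467 0.1352]
0.14 26 [0.4796 0.0474 0.1449]
0.15 30 [0.4806 0.0477 0.1545]
0.16 34 [0.4805 0.0471 0.1649]
0.17 33 [0.4813 0.049  0.1753]
0.18 39 [0.4817 0.0486 0.185 ]
0.19 212 [0.4865 0.0461 0.1951]
knobtop 195 [0.55365474 0.09759808 0.11999199] [0.54450769 0.08774335 0.11223553] [0.56500719 0.10735218 0.1232776 ]
```

View pics/w1c.png

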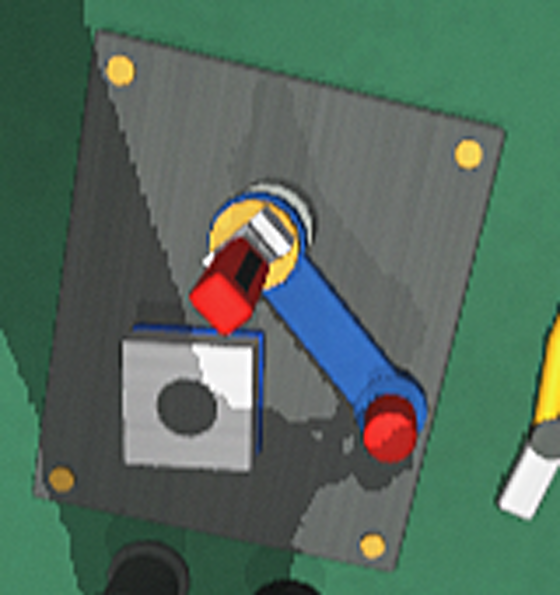

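Post axis is (0.4845, 0.0426), the target pad position is (0.5654, 0.0032) and the knob is at about (0.555, 0.098). Moving over the knob and down.

```bash
python3 -m handwheel '[[[0,0,0],[-5.4,-0.4,0],1],[[0,0,0],[0,0,-0],1],[[0,0,0],[0,0,6],1],[[0,0,0],[0,0,6],1],[[0,0,0],[0,0,5],1],[[0,0,0],[0,0,0],1]]'
python3 - <<'E'
from h import *
st=arm.read_state();c=arm.camera("wrist"); cv2.imwrite("pics/w2.png",c["frame"])
print(st["qpos"].round(1),st["ee_pos"].round(4),st["tcp_rot"].round(2))
E
```

```text
t: 4.03
ee_pos: [0.5522, 0.0991, 0.1719]
tcp_rot: [-179.9, -0.4, -179.5]
force: [-0.0, -0.2, 0.2]
finger_gap: 0.0853
[-34.2  19.5  24.4 103.   -9.2  59.8  84.2] [0.5522 0.0991 0.1719] [-179.9    -0.39 -179.49]
```

View pics/w2.png

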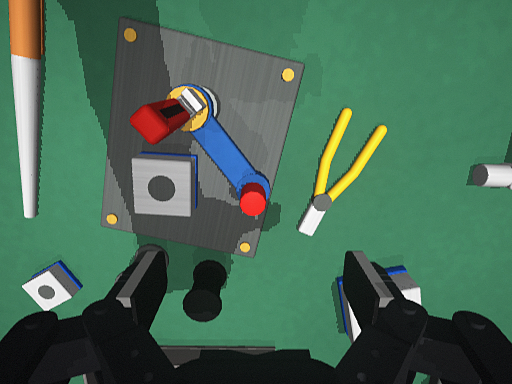

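The knob at (253,200) is centred between the fingers. Going down and closing gently.

```bash
python3 -m handwheel '[[[0,0,0],[-0.1,0,4],1],[[0,0,0],[0,0,3],1],[[0,0,0],[0,0,1],1],[[0,0,0],[0,0,0],1],[[0,0,0],[0,0,0],0],[[0,0,0],[0,0,0],-1],[[0,0,0],[0,0,0],-1],[[0,0,0],[0,0,0],-1],[[0,0,0],[0,0,0],-1]]' 25
python3 - <<'E'
from h import *
st=arm.read_state();c=arm.camera("wrist"); cv2.imwrite("pics/w3.png",c["frame"])
print(st["qpos"].round(1),st["ee_pos"].round(4),st["tcp_rot"].round(2),st["force"],st["finger_gap"])
E
```

```text
t: 5.2
ee_pos: [0.5564, 0.0986, 0.0947]
tcp_rot: [-180.0, -0.0, -179.5]
force: [-1.0, -0.1, -0.4]
finger_gap: -0.0001
[-32.4  24.9  22.9 107.2 -12.3  50.3  87. ] [0.5564 0.0986 0.0947] [-1.8000e+02 -1.0000e-02 -1.7946e+02] [-0.99720426 -0.09449283 -0.42694205] -9.796205458710255e-05
```

View pics/w3.png

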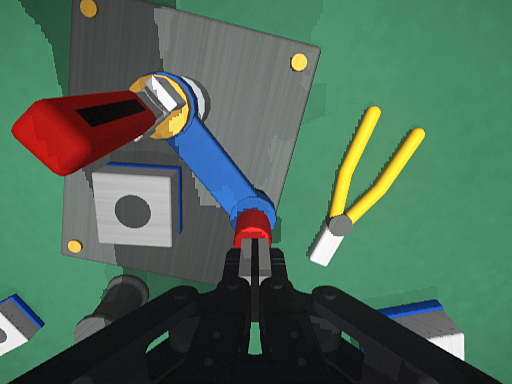

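The fingers closed empty. I'll measure where the knob is relative to them.

```bash
python3 - <<'E'
from h import *
st=arm.read_state();c=arm.camera("wrist");f=c["frame"]
b,g,r=[f[...,i].astype(int) for i in range(3)]
m=(r>110)&(g<80)&(b<80); m[:,:225]=0;m[:,290:]=0
P=pts(c,m,st);print("knob",m.sum(),P.mean(0),P.min(0),P.max(0), np.percentile(P,[5,95],axis=0))
m=np.zeros_like(m);m[240:345,238:272]=1
P=pts(c,m,st);print("fing",np.percentile(P,[5,50,95],axis=0))
m[:]=0
for v in range(215,345,10): 
  z=c["z_map"][v,258]; m[:]=0;m[v,258]=1; print(v,f[v,258],z,pts(c,m,st))
t=arm.camera("scene");m=np.zeros_like(m);m[150:260,220:340]=1
f=t["frame"];cv2.imwrite("pics/s3.png",cv2.resize(f[130:260,210:350],None,fx=5,fy=5,interpolation=cv2.INTER_CUBIC))
t=arm.camera("top");f=t["frame"];cv2.imwrite("pics/t3.png",cv2.resize(f[140:250,180:290],None,fx=5,fy=5,interpolation=cv2.INTER_CUBIC))
E
```

```text
knob 878 [0.54831843 0.09820697 0.11477088] [0.5443913 0.0875555 0.0953829] [0.55858632 0.10827557 0.14064532] [[0.54510685 0.08990931 0.09835447]
 [0.55469135 0.10692769 0.12168796]]
fing [[5.41919152e-01 9.33409528e-02 1.51399584e-04]
 [5.44997840e-01 9.92305154e-02 1.69152993e-01]
 [7.20537462e-01 1.04826157e-01 1.99369886e-01]]
215 [ 26  25 126] 0.18339263 [[0.54555908 0.10104019 0.10382379]]
225 [ 28  25 133] 0.16946213 [[0.54552601 0.10089967 0.11846651]]
235 [ 32  32 183] 0.16854218 [[0.55035847 0.10093912 0.12101162]]
245 [71 72 72] 0.14596176 [[0.54493077 0.10065718 0.14299229]]
255 [55 55 58] 0.1370072 [[0.54494699 0.10056723 0.1524169 ]]
265 [30 27 30] 0.1277879 [[0.54426865 0.10046761 0.16189328]]
275 [3 4 5] 0.12286852 [[0.54544463 0.10042996 0.16745185]]
285 [25 24 26] 0.12230406 [[0.54890632 0.10045917 0.16917557]]
295 [33 30 31] 0.12315853 [[0.55322078 0.10051126 0.16968508]]
305 [30 32 31] 0.12650667 [[0.55922513 0.10060548 0.1681231 ]]
315 [78 80 79] 0.12780754 [[0.56402915 0.100667   0.16832283]]
325 [123 166  83] 0.33501467 [[7.16816822e-01 1.04292359e-01 2.34127162e-04]]
335 [110 153  77] 0.3398004 [[ 7.30756257e-01  1.04481033e-01 -2.49875658e-04]]
```

View pics/s3.png

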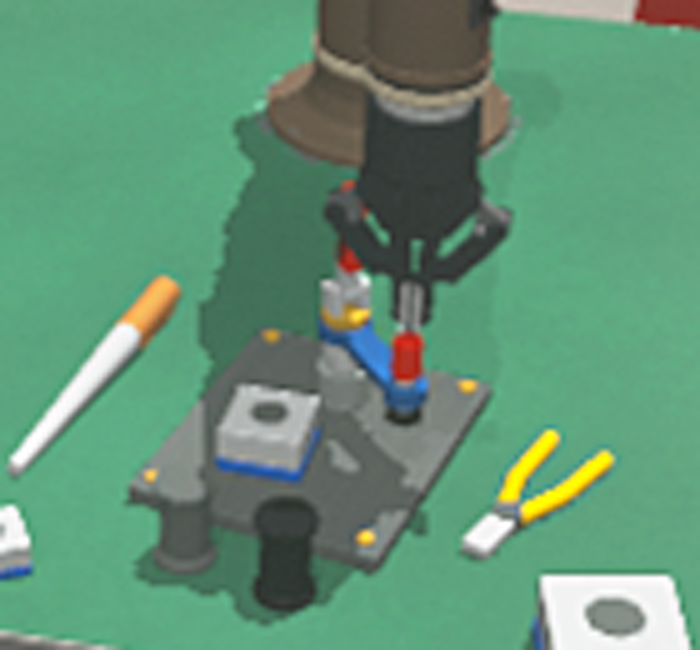

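```bash
python3 - <<'E'
from h import *
st=arm.read_state()
for n in("scene",):
    t=arm.camera(n); f=t["frame"]
    m=np.zeros(f.shape[:2],bool)
    for v in range(186,210):
        m[:]=0;m[v,291]=1; print(v,f[v,291],pts(t,m).round(3))
    print(proj(t,[st["ee_pos"],st["ee_pos"]-[0,0,.019]+[0,0,.038]]))
w=arm.camera("wrist"); print(proj(w,[st["ee_pos"]],st), st["t"], st["ee_pos"])
E
```

```text
186 [87 90 86] [[0.572 0.096 0.175]]
187 [124 126 124] [[0.566 0.095 0.168]]
188 [126 129 128] [[0.57  0.096 0.166]]
189 [125 127 125] [[0.566 0.096 0.16 ]]
190 [119 122 119] [[0.571 0.097 0.159]]
191 [117 119 117] [[0.566 0.096 0.152]]
192 [115 119 116] [[0.569 0.097 0.15 ]]
193 [120 123 121] [[0.565 0.097 0.143]]
194 [105 106 104] [[0.568 0.097 0.141]]
195 [101 102  89] [[0.565 0.097 0.135]]
196 [ 66  69 153] [[0.551 0.095 0.122]]
197 [ 25  36 184] [[0.553 0.096 0.12 ]]
198 [ 28  45 212] [[0.561 0.097 0.12 ]]
199 [ 34  47 208] [[0.566 0.098 0.12 ]]
200 [ 35  49 183] [[0.566 0.098 0.116]]
201 [ 35  49 174] [[0.566 0.098 0.111]]
202 [ 38  51 176] [[0.569 0.099 0.11 ]]
203 [ 37  48 175] [[0.559 0.098 0.099]]
204 [ 33  46 175] [[0.564 0.099 0.098]]
205 [ 20  37 183] [[0.57  0.1   0.098]]
206 [114 126 169] [[0.564 0.099 0.089]]
207 [146 121 106] [[0.566 0.1   0.087]]
208 [150 100  53] [[0.568 0.1   0.084]]
209 [132  89  52] [[0.574 0.101 0.084]]
[[291.24082564 203.58426753]
 [291.52483005 199.0092708 ]]
[[253.78598561 225.27099326]] 5.4 [0.55634124 0.09856291 0.09461554]
```

View pics/t3.png

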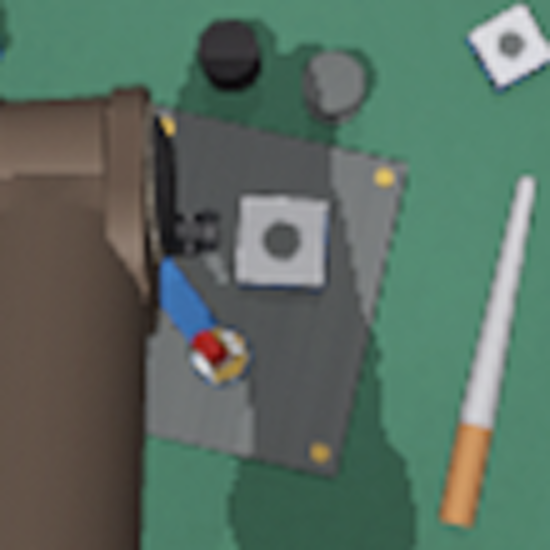

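The picture contradicts the stated TCP: the shut fingertips sit at z of about 0.133, but the TCP reads 0.095. The tips are therefore about 38 mm behind the reported TCP, just above the knob (top 0.121). I'll reopen, go down about 4 cm more and close.

```bash
python3 -m handwheel '[[[0,0,0],[0,0,0],1],[[0,0,0],[0,0,0],1],[[0,0,0],[0,0,0],1],[[0,0,0],[0,0,0],1]]' 25
python3 -m handwheel '[[[0,0,0],[0,0,2],1],[[0,0,0],[0,0,1.7],1],[[0,0,0],[0,0,0],1],[[0,0,0],[0,0,0],0],[[0,0,0],[0,0,0],-1],[[0,0,0],[0,0,0],-1],[[0,0,0],[0,0,0],-1],[[0,0,0],[0,0,0],-1]]' 25
python3 - <<'E'
from h import *
st=arm.read_state();c=arm.camera("wrist"); cv2.imwrite("pics/w4.png",c["frame"])
print(st["qpos"].round(1),st["ee_pos"].round(4),st["tcp_rot"].round(2),st["force"],st["finger_gap"])
t=arm.camera("scene");f=t["frame"];cv2.imwrite("pics/s4.png",cv2.resize(f[130:260,210:350],None,fx=4,fy=4,interpolation=cv2.INTER_CUBIC))
E
```

```text
t: 6.0
ee_pos: [0.5564, 0.0986, 0.0947]
tcp_rot: [180.0, 0.0, -179.5]
force: [-0.1, -0.0, -0.7]
finger_gap: 0.0724
t: 7.0
ee_pos: [0.5566, 0.0983, 0.058]
tcp_rot: [-180.0, 0.0, -179.5]
force: [-0.9, -1.1, 1.4]
finger_gap: 0.0211
[-31.4  27.8  21.8 108.8 -13.9  46.   88.3] [0.5566 0.0983 0.058 ] [-1.7999e+02  3.0000e-02 -1.7948e+02] [-0.87845413 -1.13444539  1.37895328] 0.021067443104951313
```

View pics/w4.png

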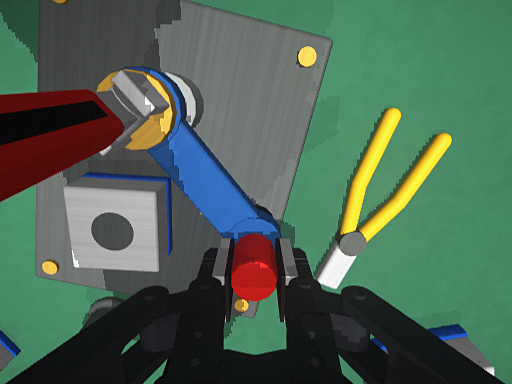

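View pics/s4.png

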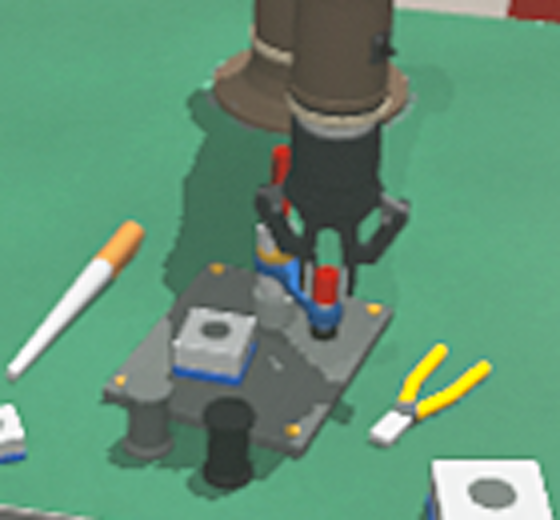

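The knob is gripped (gap 21 mm) at (253,268). I'll swing it about the post axis, turning the tool with the arm so that the camera keeps clear of the lever. Two rows first to check the convention.

```bash
python3 -m handwheel '[[[0,0,8],[-0.7,-1.06,0],-1],[[0,0,8],[-0.7,-1.06,0],-1],[[0,0,0],[0,0,0],-1]]' 
python3 - <<'E'
from h import *
st=arm.read_state();p=st["ee_pos"][:2]-[.4845,.0426]
print(st["ee_pos"],st["tcp_rot"].round(2),st["force"],st["finger_gap"],np.hypot(*p),np.degrees(np.arctan2(p[1],p[0])))
E
```

```text
t: 7.48
ee_pos: [0.5693, 0.0764, 0.0577]
tcp_rot: [-180.0, 0.0, 164.5]
force: [-0.6, -1.4, 3.3]
finger_gap: 0.0212
[0.56926539 0.07642182 0.05773886] [-1.8000e+02  1.0000e-02  1.6454e+02] [-0.55060035 -1.43444779  3.28190679] 0.02117748672616691 0.09126383121314399 21.75224993191015
```

```bash
python3 -m handwheel '[[[0,0,8],[-0.7,-1.06,0],-1],[[0,0,8],[-0.7,-1.06,0],-1],[[0,0,8],[-0.7,-1.06,0],-1],[[0,0,8],[-0.7,-1.06,0],-1],[[0,0,8],[-0.7,-1.06,0],-1],[[0,0,8],[-0.7,-1.06,0],-1],[[0,0,0],[0,0,0],-1],[[0,0,0],[0,0,0],-1]]' 
python3 - <<'E'
from h import *
st=arm.read_state();p=st["ee_pos"][:2]-[.4845,.0426]
print(st["ee_pos"],st["qpos"].round(1),st["tcp_rot"].round(2),st["force"],st["finger_gap"],np.hypot(*p),np.degrees(np.arctan2(p[1],p[0])))
c=arm.camera("wrist"); cv2.imwrite("pics/w5.png",c["frame"])
t=arm.camera("scene");f=t["frame"];cv2.imwrite("pics/s5.png",cv2.resize(f[130:260,210:350],None,fx=4,fy=4,interpolation=cv2.INTER_CUBIC))
E
```

```text
t: 8.48
ee_pos: [0.5667, 0.003, 0.0578]
tcp_rot: [180.0, 0.0, 116.8]
force: [0.2, -1.3, 4.1]
finger_gap: 0.0214
[0.5666671  0.00298861 0.0577983 ] [-33.6  31.3  38.7 109.4 -25.8  48.2  45.5] [1.7999e+02 1.0000e-02 1.1681e+02] [ 0.20914284 -1.31689523  4.09501898] 0.02137551328543036 0.09121674323639717 -25.73794246039011
```

View pics/w5.png

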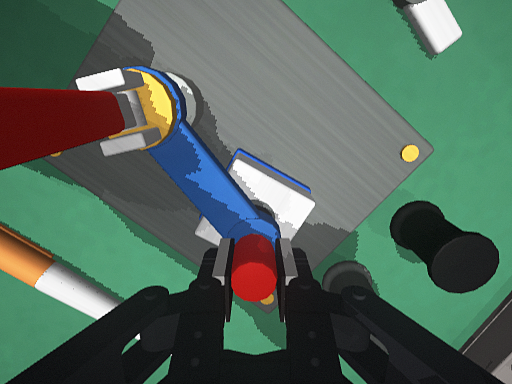

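View pics/s5.png

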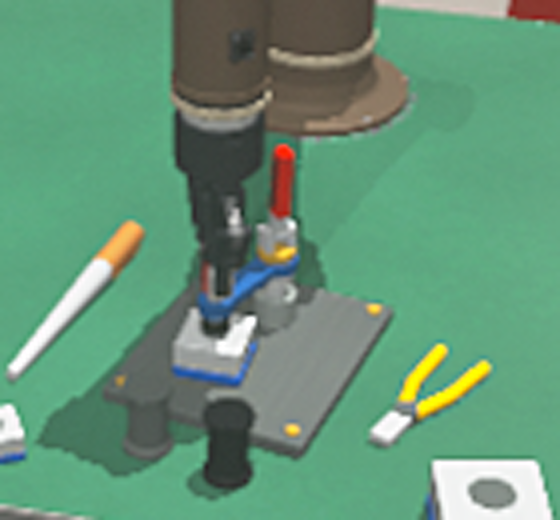

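The pad is visually over the block disc, and the grip angle of -25.7° is close to the -26.0° target. Releasing and rising to check.

```bash
python3 -m handwheel '[[[0,0,0],[0,0,0],1],[[0,0,0],[0,0,0],1],[[0,0,0],[0,0,0],1],[[0,0,0],[0,0,0],1],[[0,0,0],[0,0,-5],1],[[0,0,0],[0,0,-6],1],[[0,0,0],[0,0,-6],1],[[0,0,0],[0,0,-6],1],[[0,0,0],[0,0,-3],1],[[0,0,0],[0,0,0],1]]' 
python3 - <<'E'
from h import *
st=arm.read_state()
print(st["ee_pos"],st["qpos"].round(1),st["tcp_rot"].round(2),st["finger_gap"])
c=arm.camera("wrist"); cv2.imwrite("pics/w6.png",c["frame"])
np.savez("/tmp/w6.npz",z=c["z_map"],K=c["K"],f=c["frame"],T=w2c(c,st))
E
```

```text
t: 9.82
ee_pos: [0.5676, 0.0024, 0.3201]
tcp_rot: [179.7, 0.1, 116.5]
force: [-0.6, -1.2, -0.4]
finger_gap: 0.0854
[0.56759298 0.00235532 0.32011586] [-42.4  16.   48.3  91.4 -12.3  77.8  34. ] [1.7974e+02 5.0000e-02 1.1655e+02] 0.08544637339564577
```

View pics/w6.png

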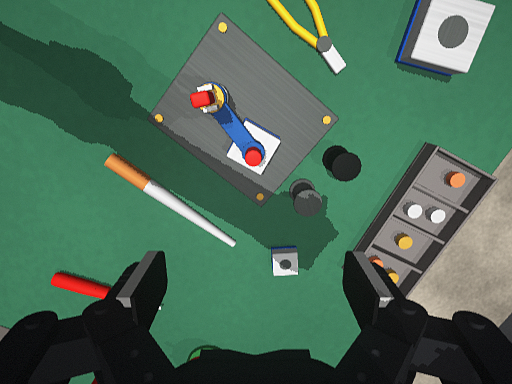

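```bash
python3 - <<'E'
from h import *
d=np.load("/tmp/w6.npz"); f=d["f"]; c={"z_map":d["z"],"K":d["K"],"world_to_cam":d["T"]}
cv2.imwrite("pics/w6c.png",cv2.resize(f[70:180,170:290],None,fx=5,fy=5,interpolation=cv2.INTER_CUBIC))
b,g,r=[f[...,i].astype(int) for i in range(3)]
w=np.zeros(f.shape[:2],bool); w[75:180,180:280]=1
m=w&(r>110)&(g<90)&(b<90); P=pts(c,m)
k=P[(P[:,2]>.115)&(P[:,2]<.126)]; print("knob top",len(k),k.mean(0),k.min(0),k.max(0))
Q=pts(c,w)
k=Q[(Q[:,2]>.045)&(Q[:,2]<.054)]; print("blocktop",cv2.minAreaRect(k[:,:2].astype(np.float32)))
k=Q[(Q[:,2]>.188)]; print("lever top",len(k),k.mean(0),cv2.minAreaRect(k[:,:2].astype(np.float32)),k[:,2].max())
for z in np.arange(.09,.2,.01):
    q=Q[(Q[:,2]>=z)&(Q[:,2]<z+.01)&(np.hypot(Q[:,0]-.4845,Q[:,1]-.0426)<.03)]
    if len(q): print(z.round(2),len(q),q.mean(0).round(4))
E
```

```text
knob top 220 [0.56458141 0.00402236 0.12065975] [ 0.55471732 -0.00640844  0.11532972] [0.57515589 0.0142663  0.12286474]
blocktop ((0.54217529296875, 0.010055974125862122), (0.0696263462305069, 0.11668393015861511), 74.70024108886719)
lever top 287 [0.4881803  0.04615777 0.1953283 ] ((0.48771244287490845, 0.045820318162441254), (0.018211157992482185, 0.013764121569693089), 39.826995849609375) 0.19759863052364812
0.09 217 [0.4911 0.048  0.094 ]
0.1 20 [0.4909 0.0485 0.1068]
0.11 168 [0.4852 0.0437 0.1156]
0.13 7 [0.4929 0.0489 0.1365]
0.14 8 [0.4922 0.0487 0.1442]
0.15 10 [0.4931 0.0498 0.1533]
0.16 10 [0.4938 0.0498 0.1653]
0.17 9 [0.4941 0.0506 0.1742]
0.18 16 [0.4927 0.0498 0.1843]
0.19 285 [0.4881 0.0461 0.1954]
```

View pics/w6c.png

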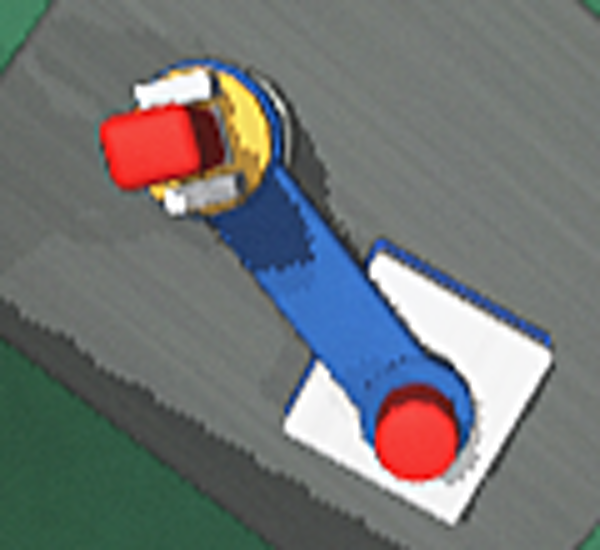

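Knob centre is (0.5646, 0.0040), within 1 mm of the disc centre. The lever's fold direction is now about 39.8° and the snug direction is -102.6°, so it needs about 142° clockwise. I'll go above the post and turn the tool to yaw -140°.

```bash
python3 -m handwheel '[[[0,0,0],[3.65,-2.82,0],1],[[0,0,0],[3.65,-2.82,0],1],[[0,0,-10.4],[0,0,0],1],[[0,0,-10.4],[0,0,0],1],[[0,0,-10.4],[0,0,0],1],[[0,0,-10.4],[0,0,0],1],[[0,0,-10.4],[0,0,0],1],[[0,0,-10.4],[0,0,0],1],[[0,0,-10.4],[0,0,0],1],[[0,0,-10.4],[0,0,0],1]]' 
python3 -m handwheel '[[[0,0,-10.4],[0,0,0],1],[[0,0,-9.7],[0,0,0],1],[[0,0,0],[0,0,0],1],[[0,0,0],[0,0,0],1]]' 
python3 - <<'E'
from h import *
st=arm.read_state()
print(st["ee_pos"],st["qpos"].round(1),st["tcp_rot"].round(2),st["finger_gap"])
c=arm.camera("wrist"); cv2.imwrite("pics/w7.png",c["frame"])
Q=pts(c,np.ones(c["z_map"].shape,bool),st); Q=Q[(Q[:,2]>.188)&(Q[:,2]<.2)&(np.hypot(Q[:,0]-.4845,Q[:,1]-.0426)<.03)]
print(len(Q),Q.mean(0),cv2.minAreaRect(Q[:,:2].astype(np.float32)))
E
```

```text
t: 11.12
ee_pos: [0.4825, 0.0428, 0.3161]
tcp_rot: [-180.0, -0.2, -159.9]
force: [-0.2, -0.8, 0.4]
finger_gap: 0.0855
t: 11.62
ee_pos: [0.483, 0.0427, 0.317]
tcp_rot: [180.0, -0.1, -140.4]
force: [-0.0, 0.9, -0.0]
finger_gap: 0.0853
[0.48298023 0.04267215 0.31695447] [-48.9   3.9  41.3 101.5  -2.7  75.6 122.6] [ 1.7998e+02 -7.0000e-02 -1.4037e+02] 0.08531125207755368
226 [0.48660654 0.04452535 0.19509048] ((0.4871293902397156, 0.044929102063179016), (0.017704131081700325, 0.01237650029361248), 39.80448532104492)
```

View pics/w7.png

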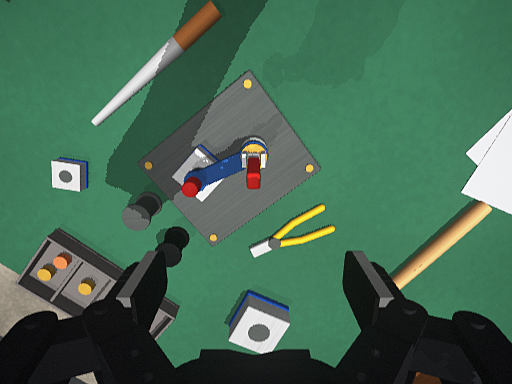

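```bash
python3 -m handwheel '[[[0,0,0],[-0.12,-0.1,5],1],[[0,0,0],[0,0,5],1],[[0,0,0],[0,0,5],1],[[0,0,0],[0,0,3],1],[[0,0,0],[0,0,2.5],1],[[0,0,0],[0,0,0],1]]' 
python3 - <<'E'
from h import *
st=arm.read_state()
print(st["ee_pos"],st["qpos"].round(1),st["tcp_rot"].round(2),st["finger_gap"],st["force"])
c=arm.camera("wrist"); cv2.imwrite("pics/w8.png",c["frame"])
t=arm.camera("scene");f=t["frame"];cv2.imwrite("pics/s8.png",cv2.resize(f[130:260,210:350],None,fx=4,fy=4,interpolation=cv2.INTER_CUBIC))
E
```

```text
t: 12.42
ee_pos: [0.4836, 0.0424, 0.1113]
tcp_rot: [179.9, -0.2, -140.3]
force: [-0.2, -0.1, 0.9]
finger_gap: 0.0855
[0.48355848 0.04238993 0.11125084] [-42.5  18.2  38.9 117.5 -14.9  49.3 134.6] [ 179.94   -0.21 -140.27] 0.08547315037203021 [-0.23218909 -0.07702686  0.94128234]
```

View pics/w8.png

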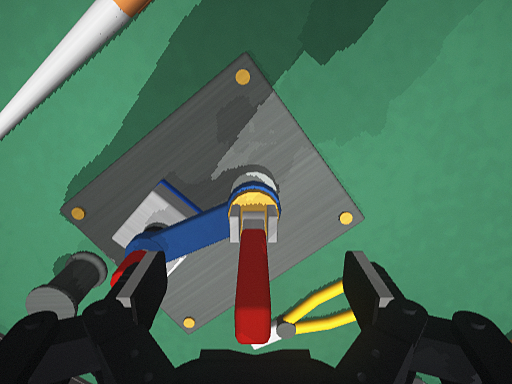

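View pics/s8.png

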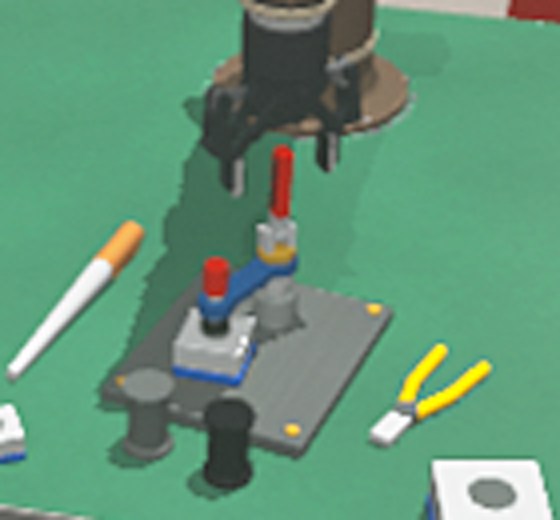

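The lever at (254,280) is midway between the jaws. Closing.

```bash
python3 -m handwheel '[[[0,0,0],[0,0,0],0],[[0,0,0],[0,0,0],-1],[[0,0,0],[0,0,0],-1],[[0,0,0],[0,0,0],-1],[[0,0,0],[0,0,0],-1],[[0,0,0],[0,0,0],-1]]' 35
python3 -m handwheel '[[[0,0,10],[0,0,0.055],-1],[[0,0,10],[0,0,0.055],-1],[[0,0,10],[0,0,0.055],-1],[[0,0,10],[0,0,0.055],-1]]'
python3 - <<'E'
from h import *
st=arm.read_state()
print(st["ee_pos"],st["qpos"].round(1),st["tcp_rot"].round(2),st["finger_gap"],st["force"],st["wrist_torque"])
c=arm.camera("wrist"); cv2.imwrite("pics/w9.png",c["frame"])
E
```

```text
t: 13.28
ee_pos: [0.4852, 0.0426, 0.1129]
tcp_rot: [-180.0, 0.0, -140.2]
force: [0.2, -0.1, 4.3]
finger_gap: 0.0133
t: 13.78
ee_pos: [0.4853, 0.0426, 0.1107]
tcp_rot: [180.0, 0.0, 179.5]
force: [0.4, -0.1, 2.7]
finger_gap: 0.0134
[0.48530244 0.04263647 0.11073951] [-49.7  20.5  48.8 117.9 -20.2  50.  100. ] [1.8000e+02 4.0000e-02 1.7952e+02] 0.013350185806635316 [ 0.383691   -0.13172957  2.72720053] [-0.22441381  0.044662   -0.00039653]
```

View pics/w9.png

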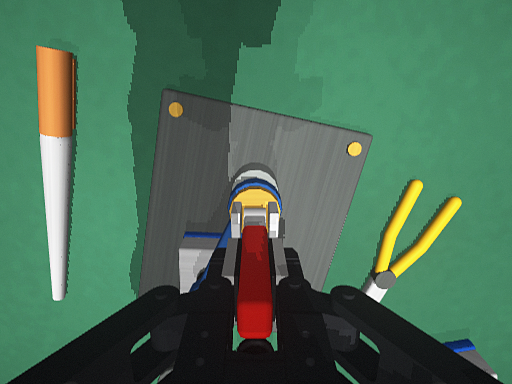

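It follows the turn with no slip. Continuing.

```bash
python3 -m handwheel '[[[0,0,10],[0,0,0.055],-1],[[0,0,10],[0,0,0.055],-1],[[0,0,10],[0,0,0.055],-1],[[0,0,10],[0,0,0.055],-1],[[0,0,10],[0,0,0.055],-1],[[0,0,10],[0,0,0.055],-1],[[0,0,10],[0,0,0.055],-1],[[0,0,10],[0,0,0.055],-1]]'
python3 - <<'E'
from h import *
st=arm.read_state()
print(st["ee_pos"],st["qpos"].round(1),st["tcp_rot"].round(2),st["finger_gap"],st["force"],st["wrist_torque"])
E
python3 -m handwheel '[[[0,0,8],[0,0,0.055],-1],[[0,0,8],[0,0,0.055],-1],[[0,0,0],[0,0,0],-1]]'
python3 - <<'E'
from h import *
st=arm.read_state()
print(st["ee_pos"],st["qpos"].round(1),st["tcp_rot"].round(2),st["finger_gap"],st["force"],st["wrist_torque"])
E
```

```text
t: 14.82
ee_pos: [0.4853, 0.0427, 0.1063]
tcp_rot: [180.0, 0.0, 99.6]
force: [-0.5, -0.8, 4.9]
finger_gap: 0.0134
[0.48527052 0.04266424 0.10634742] [-62.   31.1  69.8 118.7 -36.1  55.4  36.9] [179.97   0.    99.64] 0.013422793511065973 [-0.48847187 -0.76468573  4.85360386] [-0.29454759  0.13957254  0.07060531]
t: 15.2
ee_pos: [0.4853, 0.0425, 0.1053]
tcp_rot: [180.0, 0.0, 83.8]
force: [-1.6, 0.9, 9.6]
finger_gap: 0.0135
[0.48528537 0.04253296 0.10532643] [-63.5  34.3  73.7 118.8 -39.8  57.6  24.9] [1.7998e+02 3.0000e-02 8.3830e+01] 0.013494861033216596 [-1.59482751  0.8895737   9.5830175 ] [ 0.01391234  0.39129982 -0.10645423]
```

```bash
for k in 1; do python3 -m handwheel '[[[0,0,4],[0,0,0.03],-1],[[0,0,3],[0,0,0.03],-1],[[0,0,0],[0,0,0],-1]]'
python3 - <<'E'
from h import *
st=arm.read_state()
print(st["ee_pos"],st["qpos"].round(1),st["tcp_rot"].round(2),st["finger_gap"],st["force"],st["wrist_torque"])
E
done
python3 -m handwheel '[[[0,0,4],[0,0,0],-1],[[0,0,0],[0,0,0],-1],[[0,0,0],[0,0,0],-1]]'
python3 - <<'E'
from h import *
st=arm.read_state()
print(st["ee_pos"],st["qpos"].round(1),st["tcp_rot"].round(2),st["finger_gap"],st["force"],st["wrist_torque"])
c=arm.camera("wrist"); cv2.imwrite("pics/w10.png",c["frame"])
t=arm.camera("scene");f=t["frame"];cv2.imwrite("pics/s10.png",cv2.resize(f[130:260,210:350],None,fx=4,fy=4,interpolation=cv2.INTER_CUBIC))
E
```

```text
t: 15.58
ee_pos: [0.4853, 0.0426, 0.1049]
tcp_rot: [180.0, -0.0, 76.9]
force: [-1.8, -0.9, 11.3]
finger_gap: 0.0133
[0.48532035 0.04256521 0.10494067] [-64.   35.7  75.3 118.8 -41.4  58.6  19.7] [179.98  -0.    76.93] 0.013336094335430966 [-1.83087552 -0.88197528 11.34360285] [-0.10279192  0.456205    0.11610117]
t: 15.95
ee_pos: [0.4854, 0.0427, 0.1049]
tcp_rot: [180.0, 0.0, 73.1]
force: [-2.3, -0.0, 11.3]
finger_gap: 0.0132
[0.48540915 0.04271495 0.1049478 ] [-64.3  36.5  76.1 118.8 -42.2  59.1  16.6] [1.7998e+02 1.0000e-02 7.3070e+01] 0.013169719859621403 [-2.28598998e+00 -4.89165855e-03  1.12744182e+01] [-0.09254919  0.40218904  0.83699185]
```

View pics/w10.png

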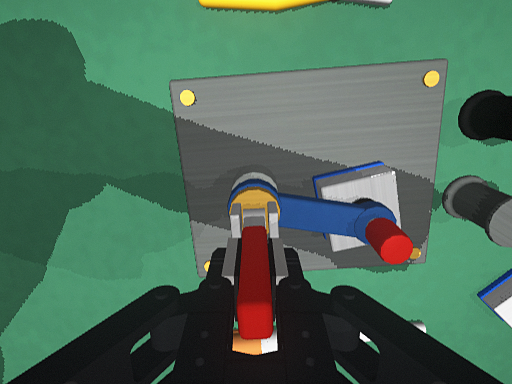

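View pics/s10.png

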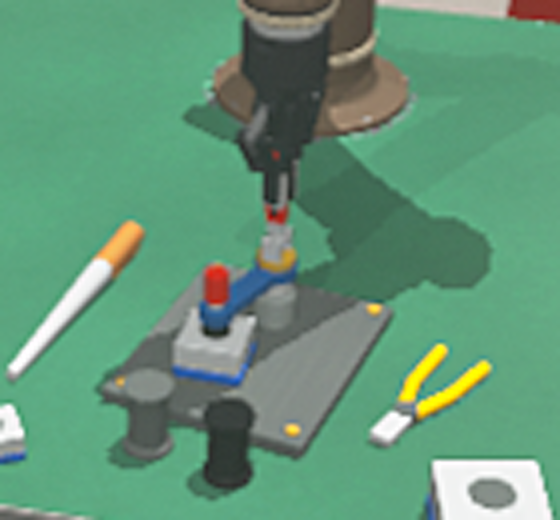

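The torque jumped to 0.84 N m past yaw 77°, exactly where the snug stop was predicted, and the lever is still up. Releasing, rising and checking.

```bash
python3 -m handwheel '[[[0,0,0],[0,0,0],1],[[0,0,0],[0,0,0],1],[[0,0,0],[0,0,0],1],[[0,0,0],[0,0,0],1],[[0,0,-4.4],[0,0,-4],1],[[0,0,0],[0,0,-5],1],[[0,0,0],[3,0,-4],1],[[0,0,0],[3,0,-3],-1],[[0,0,0],[0,0,0],-1],[[0,0,0],[0,0,0],-1]]'
python3 - <<'E'
from h import *
st=arm.read_state()
print(st["ee_pos"],st["qpos"].round(1),st["tcp_rot"].round(2),st["finger_gap"],st["force"],st["wrist_torque"])
c=arm.camera("wrist"); cv2.imwrite("pics/w11.png",c["frame"]);f=c["frame"]
Q=pts(c,np.ones(c["z_map"].shape,bool),st); k=Q[(Q[:,2]>.178)&(Q[:,2]<.2)&(np.hypot(Q[:,0]-.4845,Q[:,1]-.0426)<.03)]
print("lever",len(k),k.mean(0),k.max(0),cv2.minAreaRect(k[:,:2].astype(np.float32)))
k=Q[(Q[:,2]>.10)&(Q[:,2]<.125)&(np.hypot(Q[:,0]-.565,Q[:,1]-.003)<.02)]
print("knob",len(k),k.mean(0),k.max(0))
k=Q[(Q[:,2]>.045)&(Q[:,2]<.054)&(np.hypot(Q[:,0]-.565,Q[:,1]-.003)<.05)]
print("block",cv2.minAreaRect(k[:,:2].astype(np.float32)))
E
```

```text
t: 17.3
ee_pos: [0.4976, 0.1007, 0.2638]
tcp_rot: [-180.0, 0.0, 77.2]
force: [-0.3, -0.5, 0.6]
finger_gap: 0.0321
[0.49762765 0.10071642 0.26376702] [-77.5  22.5  80.9 104.8 -23.3  72.9  -2.9] [-1.7996e+02  2.0000e-02  7.7230e+01] 0.032065168930710534 [-0.26210204 -0.48651759  0.63810186] [-0.03115497  0.00921492 -0.01181581]
lever 300 [0.48418497 0.04190325 0.18659324] [0.49186155 0.04927561 0.18973261] ((0.4836490750312805, 0.04015408456325531), (0.01775205135345459, 0.01333941612392664), 76.98310089111328)
knob 305 [0.56466248 0.0067905  0.1111734 ] [0.57540427 0.01510712 0.11482904]
block ((0.5654510855674744, 0.00443701446056366), (0.06016206368803978, 0.0602857880294323), 86.6903305053711)
```

View pics/w11.png

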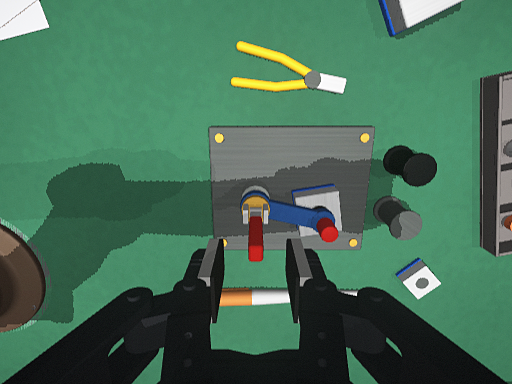

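Lever top z is 0.188, so the pin is at 0.100 and the bolt is snug. The fold direction is -103° as specified, and the block centre is unmoved. Joint 3 is near its limit, so I'll turn the tool 90° back (this eases joint 3) and push with the shut fingers along tool -y.

```bash
python3 -m handwheel '[[[0,0,-10],[0,0,0],-1],[[0,0,-10],[0,0,0],-1],[[0,0,-10],[0,0,0],-1],[[0,0,-10],[0,0,0],-1],[[0,0,-10],[0,0,0],-1],[[0,0,-10],[0,0,0],-1],[[0,0,-10],[0,0,0],-1],[[0,0,-10],[0,0,0],-1],[[0,0,-10],[0,0,0],-1],[[0,0,0],[0,0,0],-1]]'
python3 - <<'E'
from h import *
st=arm.read_state();print(st["ee_pos"],st["qpos"].round(1),st["tcp_rot"].round(2),st["finger_gap"],st["force"])
E
python3 -m handwheel '[[[0,0,0],[0,0,5],-1],[[0,0,0],[0,0,5],-1],[[0,0,0],[0,0,4.5],-1],[[0,0,0],[0,0,0],-1]]'
python3 - <<'E'
from h import *
st=arm.read_state();print(st["ee_pos"],st["qpos"].round(1),st["tcp_rot"].round(2),st["finger_gap"],st["force"])
c=arm.camera("wrist"); cv2.imwrite("pics/w12.png",c["frame"])
t=arm.camera("scene");f=t["frame"];cv2.imwrite("pics/s12.png",cv2.resize(f[130:260,210:350],None,fx=4,fy=4,interpolation=cv2.INTER_CUBIC))
E
```

```text
t: 18.6
ee_pos: [0.4976, 0.1, 0.2636]
tcp_rot: [-180.0, -0.1, 167.1]
force: [-1.1, -0.1, 1.0]
finger_gap: 0.0001
[0.49764421 0.0999737  0.26358124] [-64.5  11.7  56.8 104.4 -10.5  69.5  72.5] [-1.7996e+02 -7.0000e-02  1.6707e+02] 9.440177201649875e-05 [-1.12513785 -0.06254445  0.97454058]
t: 19.1
ee_pos: [0.4956, 0.0997, 0.1168]
tcp_rot: [-179.7, -0.3, 166.9]
force: [0.6, -1.3, 1.5]
finger_gap: 0.0001
[0.49562369 0.09971027 0.11677612] [-56.4  23.   50.7 114.9 -22.2  52.6  82.9] [-179.72   -0.28  166.95] 0.00014822935200419353 [ 0.62536991 -1.29260502  1.50361441]
```

View pics/w12.png

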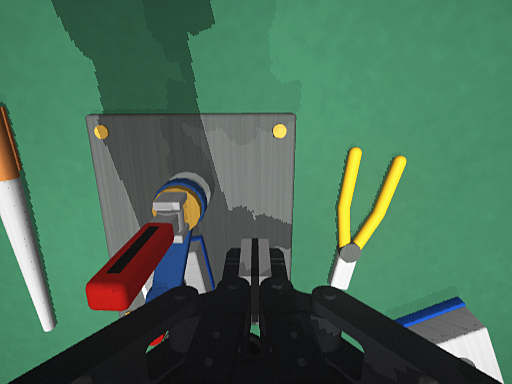

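View pics/s12.png

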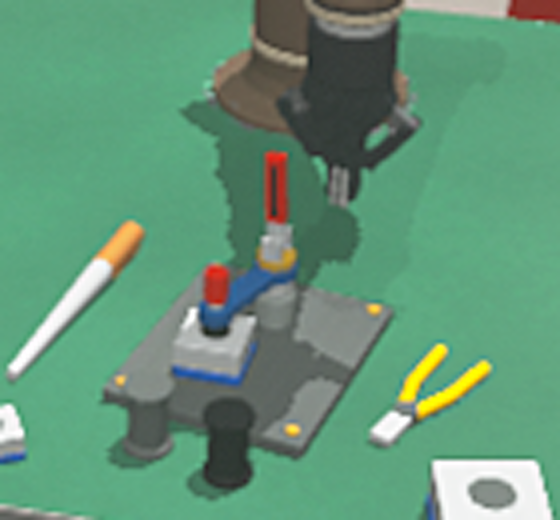

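The fingers are shut and beside the lever on the far side, tips at z of about 0.155. Pushing along tool -y.

```bash
python3 -m handwheel '[[[0,0,0],[0,-2,0],-1],[[0,0,0],[0,-1.5,0],-1],[[0,0,0],[0,-1.5,0],-1],[[0,0,0],[0,-1.5,0],-1],[[0,0,0],[0,-1.5,0],-1],[[0,0,0],[0,0,0],-1]]'
python3 - <<'E'
from h import *
st=arm.read_state();print(st["ee_pos"],st["qpos"].round(1),st["tcp_rot"].round(2),st["finger_gap"],st["force"])
c=arm.camera("wrist"); cv2.imwrite("pics/w13.png",c["frame"])
t=arm.camera("scene");f=t["frame"];cv2.imwrite("pics/s13.png",cv2.resize(f[130:260,210:350],None,fx=4,fy=4,interpolation=cv2.INTER_CUBIC))
E
```

```text
t: 19.95
ee_pos: [0.4801, 0.0217, 0.1195]
tcp_rot: [-180.0, -0.0, 167.1]
force: [-0.7, 0.7, 0.3]
finger_gap: 0.0002
[0.48014396 0.02169575 0.11947088] [-50.5  19.8  52.4 118.3 -20.2  51.1  90.4] [-1.7999e+02 -1.0000e-02  1.6712e+02] 0.00024529588693764657 [-0.72033909  0.68323431  0.31386215]
```

View pics/w13.png

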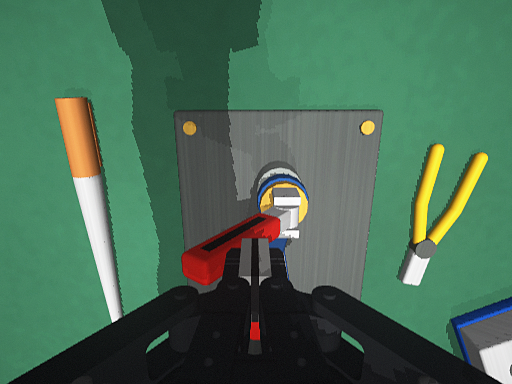

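View pics/s13.png

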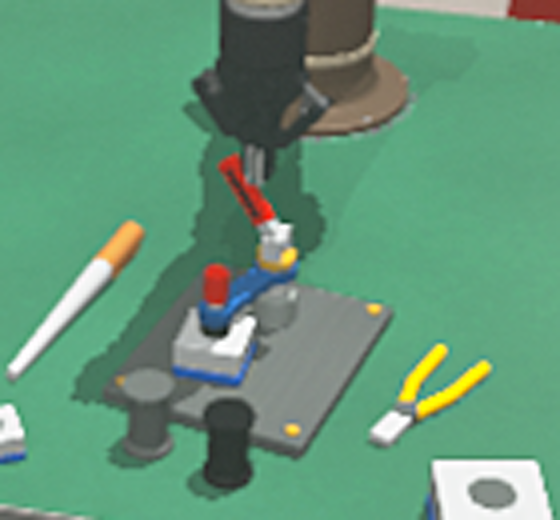

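```bash
python3 -m handwheel '[[[0,0,0],[0,-1,0.3],-1],[[0,0,0],[0,-1,0.4],-1],[[0,0,0],[0,-1,0.6],-1],[[0,0,0],[0,-0.5,0.7],-1],[[0,0,0],[0,0,0],-1]]'
python3 - <<'E'
from h import *
st=arm.read_state();print(st["ee_pos"],st["qpos"].round(1),st["force"])
t=arm.camera("scene");f=t["frame"];cv2.imwrite("pics/s14.png",cv2.resize(f[130:260,210:350],None,fx=4,fy=4,interpolation=cv2.INTER_CUBIC))
E
```

```text
t: 20.68
ee_pos: [0.4723, -0.0118, 0.0988]
tcp_rot: [-179.9, -0.0, 167.2]
force: [0.1, 0.8, -0.1]
finger_gap: 0.0001
[ 0.47232139 -0.01180255  0.09883169] [-45.5  21.   51.3 120.5 -21.9  48.2  96. ] [ 0.13395826  0.7782209  -0.06706036]
```

View pics/s14.png

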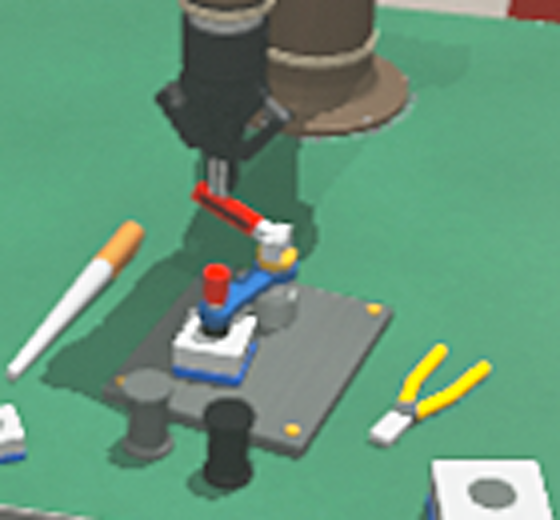

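The lever is at about 60° with the finger on top. Pressing down.

```bash
python3 -m handwheel '[[[0,0,0],[0,0,0.8],-1],[[0,0,0],[0,0,0.8],-1],[[0,0,0],[0,0,0.6],-1],[[0,0,0],[0,0,0.3],-1],[[0,0,0],[0,0,0],-1]]'
python3 -m handwheel '[[[0,0,0],[0,0,0.15],-1],[[0,0,0],[0,0,0.15],-1],[[0,0,0],[0,0,0],-1]]'
python3 - <<'E'
from h import *
st=arm.read_state();print(st["ee_pos"],st["qpos"].round(1),st["force"])
t=arm.camera("scene");f=t["frame"];cv2.imwrite("pics/s15.png",cv2.resize(f[130:260,210:350],None,fx=4,fy=4,interpolation=cv2.INTER_CUBIC))
c=arm.camera("wrist"); cv2.imwrite("pics/w15.png",c["frame"])
E
```

```text
t: 21.35
ee_pos: [0.4725, -0.0108, 0.0741]
tcp_rot: [-180.0, -0.0, 167.2]
force: [-0.1, -0.6, -0.3]
finger_gap: -0.0
t: 21.72
ee_pos: [0.473, -0.0113, 0.0718]
tcp_rot: [180.0, 0.0, 167.2]
force: [-2.0, -1.7, 9.0]
finger_gap: -0.0001
[ 0.47297065 -0.01133079  0.07176134] [-43.1  23.6  48.8 121.7 -25.2  45.   98.8] [-1.99937276 -1.71657157  9.00599778]
```

View pics/s15.png

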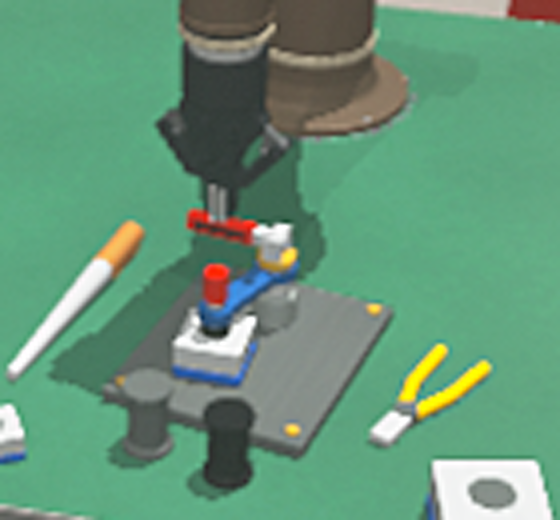

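View pics/w15.png

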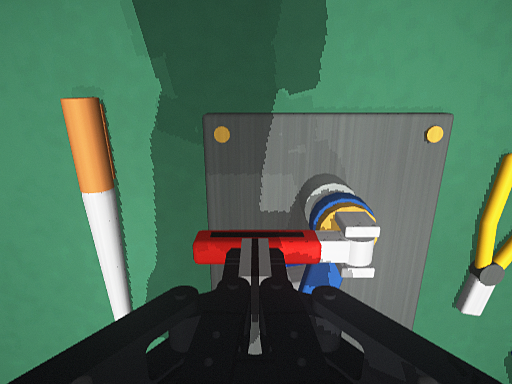

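Force rose to 9 N; pressing a little more to confirm the stop.

```bash
python3 -m handwheel '[[[0,0,0],[0,0,0.12],-1],[[0,0,0],[0,0,0],-1]]'
python3 -m handwheel '[[[0,0,0],[0,0,0.1],-1],[[0,0,0],[0,0,0],-1]]'
```

```text
t: 22.08
ee_pos: [0.4734, -0.0118, 0.0711]
tcp_rot: [180.0, 0.1, 167.2]
force: [-3.1, -2.3, 14.0]
finger_gap: 0.0001
t: 22.32
ee_pos: [0.4739, -0.0122, 0.0705]
tcp_rot: [180.0, 0.1, 167.2]
force: [-4.2, -3.6, 18.3]
finger_gap: 0.0003
```

It is stiff well above the friction level of about 2 N, so this is the hard stop. Rising straight up and clear, then inspecting.

```bash
python3 -m handwheel '[[[0,0,0],[0,0,-2],-1],[[0,0,0],[0,0,-5],-1],[[0,0,0],[0,0,-6],-1],[[0,0,0],[0,0,-6],-1],[[0,0,0],[0,0,-5],-1],[[0,0,0],[3,0,0],-1],[[0,0,0],[0,0,0],-1],[[0,0,0],[0,0,0],-1]]'
python3 - <<'E'
from h import *
st=arm.read_state();print(st["ee_pos"],st["qpos"].round(1),st["force"])
c=arm.camera("wrist"); f=c["frame"];cv2.imwrite("pics/w16.png",f)
Q=pts(c,np.ones(c["z_map"].shape,bool),st); xy=Q[:,:2]-[.4845,.0426]
u=np.array([-.218,-.976]); s=xy@u; l=xy@np.array([.976,-.218])
for a in range(20,90,10):
    k=Q[(s>a/1e3)&(s<(a+10)/1e3)&(abs(l)<.005)&(Q[:,2]>.08)&(Q[:,2]<.2)]; print(a,len(k),np.median(k[:,2]) if len(k) else None)
b,g,r=[f[...,i].astype(int) for i in range(3)]
P=pts(c,(r>110)&(g<90)&(b<90),st)
k=P[(P[:,2]>.108)&(P[:,2]<.125)&(np.hypot(P[:,0]-.565,P[:,1]-.003)<.02)]
print("knob",len(k),k.mean(0),k.max(0),cv2.minEnclosingCircle(k[:,:2].astype(np.float32)))
k=Q[(Q[:,2]>.045)&(Q[:,2]<.054)&(np.hypot(Q[:,0]-.565,Q[:,1]-.003)<.05)]
print("block",k[:,2].mean(),cv2.minAreaRect(k[:,:2].astype(np.float32)))
t=arm.camera("top");f=t["frame"];cv2.imwrite("pics/t16.png",f)
t=arm.camera("scene");f=t["frame"];cv2.imwrite("pics/s16.png",cv2.resize(f[130:260,210:350],None,fx=5,fy=5,interpolation=cv2.INTER_CUBIC))
E
```

```text
t: 23.32
ee_pos: [0.4436, -0.0038, 0.3091]
tcp_rot: [179.9, -0.0, 167.3]
force: [0.4, 0.3, -0.2]
finger_gap: -0.0001
[ 0.44361945 -0.00382142  0.30910123] [-65.9  -4.6  58.4 107.6   4.   74.8  68.7] [ 0.42149203  0.25330809 -0.1656004 ]
20 55 0.1089699513596552
30 64 0.10894429552889806
40 64 0.1089456409197124
50 63 0.10882339029252142
60 55 0.10921879654715178
70 62 0.10879590361444552
80 47 0.10893807306073533
knob 145 [0.56244596 0.00442425 0.11255322] [0.57386759 0.01372794 0.1147219 ] ((0.5638408064842224, 0.0038906061090528965), 0.010307601653039455)
block 0.04966246404928437 ((0.5639685988426208, 0.0035102516412734985), (0.06017131730914116, 0.06029653921723366), 86.53533172607422)
```

View pics/w16.png

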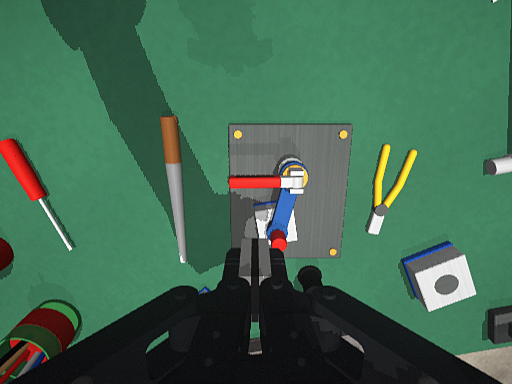

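View pics/s16.png

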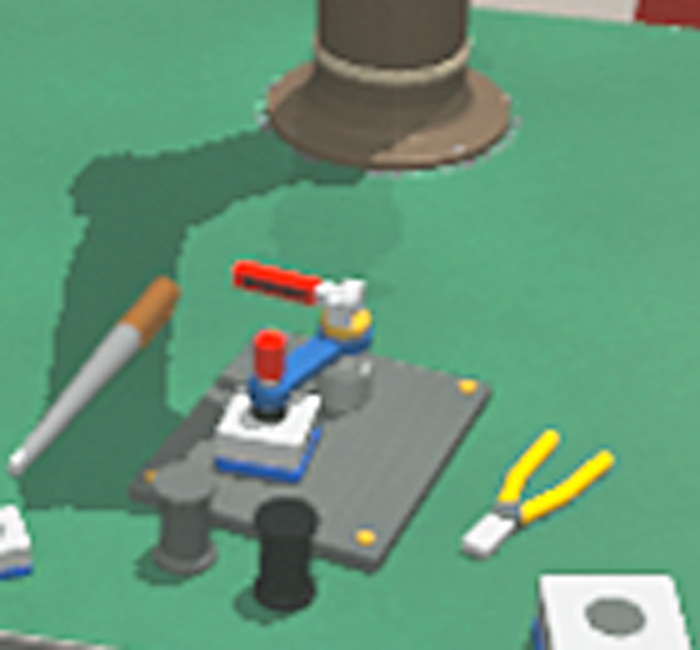

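The lever is level (z 0.109 along its whole length), the pad is centred, the block has not moved and the robot is clear. Handing in.

```bash
python3 -c "
from rig import arm
print(arm.close_job())"
```

```text
the job is handed in; nothing more can be done
None
```

The block is clamped: I swung the arm over it by the knob, screwed the bolt to its stop, folded the lever closed and handed in at about 23.5 s of the 72 s allowed. No verdict came back.

**Last checks:**
- **Pad over block:** the knob centre, and so the pad under it, is at (0.5638, 0.0039). The block top's centre is at (0.5640, 0.0035), which is under 1 mm apart.
- **Block:** it has not measurably moved, with its centre within 1 mm of the first measurement.
- **Bolt:** it turned about 142° clockwise until the torque rose to 0.84 N m. At that point the hinge pin height worked out at 100 mm and the lever pointed along the clamp's -y, both as specified for snug.
- **Lever:** it is level, at 0.109 m along its whole length. It took 18 N against the closed stop.
- **Bystanders:** none looked disturbed in the close-up scene and wrist views; I did not compare measured positions. The robot ended clear of everything.

**What failed or disagreed:**
- **First knob grasp:** it closed empty. In the pictures the shut fingertips sit about 38 mm behind the reported TCP, not at it as described. I used that offset afterwards and every later contact fitted it.
- **Joint 3:** it came within about 2° of its limit after the bolt was snug, so I turned the tool 90° back before folding the lever.
- **Pad force:** I had no direct reading. I inferred that the pad presses on the block from the bolt being at its stop.

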